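# Knock two new pegs home in the drying rack

### The arm

A 6-joint arm with a two-finger parallel gripper is mounted at the origin on the work surface. World frame = base frame: x ahead of the robot, y to its left, z up, the work surface at z = 0. Lengths are in m, angles in rad, forces in N, time in s.
With the tool pointing down it reaches from about 0.35 to 0.775 m from the base axis. Payload 7.3 kg.
Tool frame: the origin (TCP) lies at the very end of the fingers, on their centre line; the grasp point (between the pads) lies 19 mm behind it; z points along the fingers, y is the line along which they close (so a half turn about z gives the same grasp; the last joint's range is limited). The gripper opens to 92 mm and grips with 3 to 60 N. Pads are 19 mm wide; open, the fingers measure 130 mm over their backs; the gripper's body (75 mm by 190 mm) begins 47 mm behind the grasp point.
Start: joints at [-1.365, 0.342, 1.524, -0, 1.275, -0.146], TCP at [0.181, -0.493, 0.189] pointing down, gripper open.
Joint ranges: [-2.53, 2.53], [-0.77, 2.02], [0.04, 2.7], [-1, 4.14], [0.28, 2.66], [-3.11, 3.11]. Speed limits (rad/s): [2.57, 2.57, 3.14, 3.14, 3.14, 3.14].

### API

Orientations are given as [roll, pitch, yaw] about the fixed x, y, z axes, in that order (R = Rz(yaw) Ry(pitch) Rx(roll)).
In Python, from cell import robot gives the robot as it stands.
- The arm moves only by the tool apply_moves, never from a script. Its argument "motion" is text: rows parted by semicolons, each of 7 numbers parted by spaces: the opening in per cent of the stroke, from 0 (shut) to 100 (fully open), then the shift along the tool's x, y, z in cm, then the turn, a rotation vector about the tool's x, y, z in rad. A call has 1 to 20 rows; each row shifts and turns the commanded pose from where the row before left it, along the tool's axes as they then stand; what a row does not reach is not made up. A row lasts 1/8 s, in which the tool goes at most 62.5 mm and 10.7 degrees, less where a joint would pass 70% of its speed; a pose out of reach is approached as far as the arm can. A call with a gripper value outside its range is refused whole. The fingers move at their own pace and stop on an object; "force" is the grip in N (left out, the last holds). Time passes only in rows, so rows that do not move let the fingers close. It gives the time, the measured TCP pose, the force, the opening and the grip force at its end, in the units of the state.
- robot.observe(): the state, without advancing time (a new reading comes with each control period).
- robot.read_camera(name): name is "scene" or "top"; returns a dict with "img" (480x640x3 uint8, red, green, blue), "fovy" (degrees; the focal length in pixels is half the picture's height over the tangent of half this angle, whatever the lens; pixels are square), "cx", "cy" (the principal point, pixels), "R" (3x3) and "t" (3): a world point X has camera coordinates R X + t. Camera axes: x right, y down, z forward; pixel columns grow to the right and rows downward; lengths in m; the calibration is good to about 2 mm. A picture is of the moment at which its call begins. There is no depth.
- robot.hand_in(): hands the job in; it is judged then, once.
Trained networks look in a picture, given as the dict that the camera call returned (one of the last four; its "shot" number tells which), for a name from the list of things; names that differ only in an ending like _2 or _b are one class to them, and where a whole thing is asked for, a point or a joint stands for the part that bears it (a point fixed in the world has none). Each returns a list of dicts, best first, with "score" (0 to 1); they miss things now and then, are a little off and sometimes report something else, mostly with a low value. They report only what shows in the picture. A call takes as long as a camera call. They do not tell look-alikes from the thing itself.
- robot.search_frame(target, picture): "centre" ([x, y, z] in m, in world coordinates, good to about 4 mm: the middle of the surface that is visible of it).
- robot.trace(target, picture): "pixels" (480x640 bool, what is visible of it).
The state is a dict: "time": time; "qpos": joint angles; "qvel": joint speeds; "joint_efforts": joint torques, N m; "tool_pos": TCP position; "tool_rot": TCP orientation; "contact_force": force on the tool from outside, world axes, zero at the start; "torque": the same for the moment, N m; "opening": finger opening in m; "grip_force": force on a finger pad.
Only numpy, scipy, OpenCV 4.12 (cv2) and the standard library are available. Lean on these libraries where they do the work, as an engineer would, in place of code of your own. Each camera call takes 0.05 s, during which the arm holds its last target. There are 200 camera calls.

### The job

Two pegs in the front row of the sloping glassware drying rack are new and still stand proud of their holes: take the mallet and drive both home with brisk blows, the mallet face square to the leaning peg, until each collar sits down on the deck. Only the mallet may touch these two pegs, and keep clear of the flasks draining behind them and of the bottle and beaker on the bench. Then stand the mallet back on the bench on one of its faces, handle level, and let go.

Things in the scene. Friction and masses are not known exactly. Their poses are not given: they have to be found in the camera images.
- mallet_head (a point): Centre of the mallet's head: grey rubber cylinder, 58 mm diameter, 90 mm between its two flat, equal faces, which lie 45 mm from this point along its z axis. Starts standing on one face on the bench, z up. A straight wooden handle leaves the middle of the head along this point's -x axis and ends 178 mm from it. The mallet weighs about 0.42 kg and balances about 10 mm from this point.
- mallet_grip (a point): Point on the centre line of the mallet's handle, 70 mm from the head's centre, 45 mm above the bench at the start; axes as the head's (head towards +x). The handle is flat-sided, 22 mm wide (along y) and 28 mm high (along z).
- peg_a (a joint): How far the first new peg is driven in, m: 0 = collar 28 mm off the deck; 0.028 = home, collar on the deck, a hard stop. Starts at 0.002 to 0.011. Its springy split tail resists with about 7 N, rising to 10 N; the peg stays where it is driven. A blow should drive it at well over 0.05 m/s: land the mallet at 0.1 m/s or faster.
- peg_a_tip (a point): Rounded tip of the first new peg, the end to strike. z: along the peg, out of the deck, leaning 35 degrees from vertical to the rack's front; x: up the slope of the deck; y: along the row. Plain grey plastic, 14 mm diameter, 96 mm from the collar's underside to the tip, collar 26 mm wide and 6 mm thick. It slides in along -z; this point moves with it.
- peg_b (a joint): As peg_a, for the second new peg.
- peg_b_tip (a point): Tip of the second new peg, as peg_a_tip. The front row holds four like pegs 75 mm apart. The two new ones, in any two of the places, stand 17 to 26 mm higher than the other two, and their split tails show between collar and deck.
- rack_deck (a point): Middle of the front row of pegs, on the surface of the fixed rack's deck; x, y level, z up, -x to the rack's front. The deck is a pale board, 340 mm wide, 245 mm up the slope, sloping 35 degrees; its low edge is 55 mm down the slope from here, 45 mm above the bench, with a 48 mm wide drip trough before it. Front pegs at y = -112.5, -37.5, 37.5 and 112.5 mm.
- flask_a_mid (a point): On the axis of a glass conical flask draining upside-down over a back-row peg (130 mm up the slope from the front row), 100 mm out from the deck; x, y level, z up. It stands 139 mm out at right angles to the deck, 33 mm wide at the deck, widening to 83 mm at its far end. Fixed; must not be hit.
- flask_b_mid (a point): As flask_a_mid, the second flask. The back row has three pegs 110 mm apart; the flasks drain on any two of them.
- reagent_mid (a point): Bystander: amber glass reagent bottle standing on the bench, 74 mm diameter, 175 mm high; the point is on its axis, 85 mm above its foot.
- beaker_mid (a point): Bystander: glass beaker standing on the bench, 68 mm diameter, 92 mm high; the point is on its axis, half-way up.
Not all that is in view belongs to the job. Leave any green look-alike of the part that bears mallet_head alone.

How it is judged:
On the way, in this order (a step that is already met when the one before it is completed fails the run):
1. one new peg is moved by a brisk, square blow of the mallet (faster than 0.05 m/s, mallet head within 15 degrees of the peg's axis) (((contact force between mallet and peg_a above 1 N and velocity of joint peg_a above 0.05 m/s and angle between the z axis of mallet_head and the z axis of peg_a_tip, either way round below 0.26 rad) or (contact force between mallet and peg_b above 1 N and velocity of joint peg_b above 0.05 m/s and angle between the z axis of mallet_head and the z axis of peg_b_tip, either way round below 0.26 rad))).
2. with one of them home, the other is driven by a brisk, square blow (((value of joint peg_a above 0.026 m and (contact force between mallet and peg_b above 1 N and velocity of joint peg_b above 0.05 m/s and angle between the z axis of mallet_head and the z axis of peg_b_tip, either way round below 0.26 rad)) or (value of joint peg_b above 0.026 m and (contact force between mallet and peg_a above 1 N and velocity of joint peg_a above 0.05 m/s and angle between the z axis of mallet_head and the z axis of peg_a_tip, either way round below 0.26 rad)))).
At the end, for the whole second after the job is handed in: Both new pegs are home (collar within 2 mm of the deck) and the mallet stands still on the bench on one of its faces, released (value of joint each of peg_a, peg_b above 0.026 m and height (world z) of mallet_head between 0.04 and 0.05 m and (angle between mallet_head's own z axis and vertical below 0.12 rad or angle between mallet_head's own z axis and vertical above 3.02 rad) and linear speed of mallet below 0.02 m/s); the robot touches nothing.
It fails at once if a new peg is hit askew by the mallet (head more than 20 degrees off the peg's axis) ((contact force between mallet and peg_a above 3 N and angle between the z axis of mallet_head and the z axis of peg_a_tip, either way round above 0.35 rad) or (contact force between mallet and peg_b above 3 N and angle between the z axis of mallet_head and the z axis of peg_b_tip, either way round above 0.35 rad)).
It fails at once if the gripper or arm pushes a new peg (contact force between any of the fingers, the arm and peg_a above 2 N or contact force between any of the fingers, the arm and peg_b above 2 N).
It fails at once if a draining flask is hit (contact force between anything else and flask_a above 2 N or contact force between anything else and flask_b above 2 N).
It fails at once if the bottle or the beaker is moved more than 25 mm (distance of any of reagent_mid, beaker_mid from where it was at the start of the episode above 0.025 m).
It also fails if it takes over 62 s, if anything falls off the work surface, if the arm or the gripper's body presses on something with over 40 N, if the wrist force passes 120 N, or if a joint passes its speed limit or range.

## Working session

There is one attempt and no reset: what is moved stays moved. The work goes in short steps, Python scripts to look and compute and a tool call to move; the robot and the scene stay as the last step left them, time stands still between calls to the robot, and variables do not carry over. Pictures are saved under pics/ and viewed, at most 10 in all, crops included, and the job is handed in when it is done.

Besides the shell and the picture viewer there is one more tool, called after ">>>" as name(argument=value, ...) on one line, values as JSON. apply_moves: Moves the arm, as the interface text tells. Its arguments: {"type":"object","properties":{"motion":{"type":"string"},"force":{"type":"number"}},"required":["motion"]}

```bash
mkdir -p pics
cat > h.py <<'E'
import numpy as np, cv2
from cell import robot
def K(p):
    f=240/np.tan(np.radians(p["fovy"])/2); return f,p["cx"],p["cy"]
def proj(p,X):
    f,cx,cy=K(p); c=np.array(p["R"])@np.array(X)+np.array(p["t"]); return np.array([cx+f*c[0]/c[2],cy+f*c[1]/c[2]])
def ray(p,uv):
    f,cx,cy=K(p); R=np.array(p["R"]); d=R.T@np.array([(uv[0]-cx)/f,(uv[1]-cy)/f,1]); return -R.T@np.array(p["t"]),d/np.linalg.norm(d)
def atz(p,uv,z):
    o,d=ray(p,uv); return o+d*(z-o[2])/d[2]
def tri(p,u,q,v):
    a,d=ray(p,u); b,e=ray(q,v)
    s=np.linalg.lstsq(np.c_[d,-e],b-a,rcond=None)[0]; x,y=a+d*s[0],b+e*s[1]; return (x+y)/2,np.linalg.norm(x-y)
E
python3 - <<'E'
from h import *
np.set_printoptions(precision=4,suppress=True)
P={n:robot.read_camera(n) for n in("scene","top")}
for n,p in P.items():
    cv2.imwrite(f"pics/{n}1.png",p["img"][:,:,::-1]); print(n,p["fovy"],-np.array(p["R"]).T@p["t"])
    for t in("mallet_head","peg_a","flask_a_mid","reagent_mid","beaker_mid"):
        for r in robot.search_frame(t,p): print(n,t,round(r["score"],2),np.array(r["centre"]),proj(p,r["centre"]).round())
print(robot.observe())
E
```

```text
scene 43.531379258993965 [1.6793 0.0205 1.1153]
scene mallet_head 0.94 [ 0.5295 -0.3236  0.0607] [222. 305.]
scene mallet_head 0.71 [ 0.7902 -0.1326  0.062 ] [284. 384.]
scene mallet_head 0.69 [ 0.1404 -0.3127  0.0574] [248. 222.]
scene mallet_head 0.63 [ 0.443  -0.5913  0.0599] [132. 282.]
scene peg_a 0.77 [0.676  0.0666 0.1299] [373. 329.]
scene peg_a 0.45 [0.4535 0.1056 0.1331] [387. 268.]
scene flask_a_mid 0.58 [0.7108 0.1507 0.2486] [415. 302.]
scene reagent_mid 0.6 [0.5924 0.4419 0.096 ] [528. 319.]
scene beaker_mid 0.76 [ 0.6921 -0.3682  0.0643] [191. 349.]
scene beaker_mid 0.43 [0.6545 0.1497 0.1003] [408. 332.]
top 48.13298854531439 [ 0.1743 -0.0649  1.8472]
top mallet_head 0.83 [ 0.7776 -0.133   0.0611] [334. 136.]
top mallet_head 0.73 [ 0.4848 -0.3342  0.056 ] [394. 220.]
top mallet_head 0.71 [ 0.4303 -0.5921  0.0588] [472. 235.]
top mallet_head 0.55 [ 0.6837 -0.3754  0.0465] [404. 163.]
top mallet_head 0.48 [ 0.2353 -0.3263  0.0582] [394. 294.]
top peg_a 0.67 [ 0.481  -0.3343  0.0579] [395. 221.]
top peg_a 0.58 [0.4527 0.116  0.1207] [259. 227.]
top peg_a 0.4 [0.6714 0.0669 0.1258] [275. 161.]
top flask_a_mid 0.8 [0.6809 0.1381 0.265 ] [248. 145.]
top reagent_mid 0.64 [0.5575 0.4337 0.118 ] [163. 196.]
top reagent_mid 0.24 [ 0.683  -0.3743  0.0496] [404. 163.]
top beaker_mid 0.59 [ 0.6858 -0.3741  0.0469] [404. 163.]
top beaker_mid 0.48 [0.671  0.0712 0.1257] [273. 161.]
top beaker_mid 0.36 [0.5509 0.1643 0.1045] [245. 198.]
{'time': 0.6, 'qpos': array([-1.365 ,  0.342 ,  1.5241,  0.    ,  1.2754, -0.146 ]), 'qvel': array([ 0.0001, -0.0002,  0.0018, -0.0008,  0.0005,  0.0016]), 'joint_efforts': array([ -0.0006, -43.0928, -24.4398,   0.0718,   0.0483,   0.    ]), 'tool_pos': array([ 0.1809, -0.4929,  0.189 ]), 'tool_rot': array([3.1415, 0.    , 0.3517]), 'contact_force': array([ 0.6496,  0.3932, -0.1349]), 'torque': array([ 0.0212, -0.0238,  0.0544]), 'grip_force': 0.0, 'opening': 0.09169737252402066}
```

View pics/scene1.png

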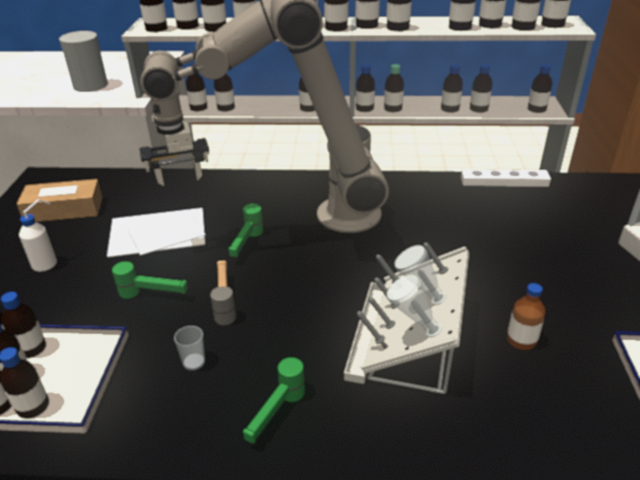

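View pics/top1.png

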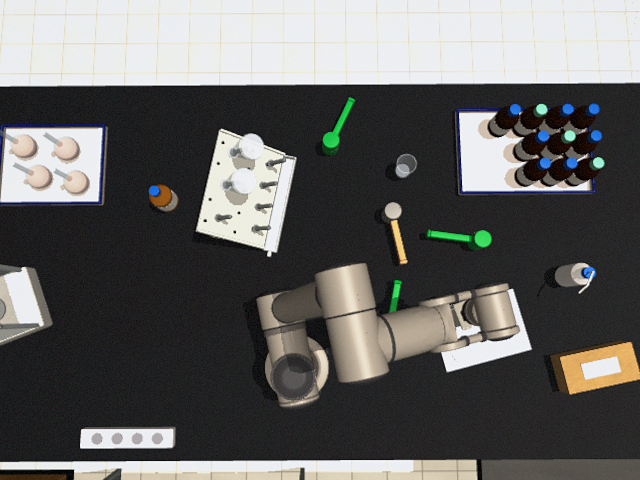

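The true mallet has a grey head and wooden handle: scene (222,305), top (393,212). The look-alikes are green mallets at scene (284,384), (248,222) and (132,282), which are top (332,140), (396,294) and (482,239). The rack's front faces −y, on the right in the top view. Its front pegs are at top (273,163), (266,185), (262,208) and (260,229).

Run:
```python
from h import *
s=cv2.imread("pics/scene1.png"); t=cv2.imread("pics/top1.png")
a=cv2.resize(s[230:400,330:480],None,fx=3.4,fy=3.4,interpolation=cv2.INTER_CUBIC)
b=cv2.resize(t[125:260,190:300],None,fx=4.2,fy=4.2,interpolation=cv2.INTER_CUBIC)
cv2.imwrite("pics/cs.png",a); cv2.imwrite("pics/ct.png",b)
c=cv2.resize(t[195:270,370:420],None,fx=6,fy=6,interpolation=cv2.INTER_CUBIC)
d=cv2.resize(s[250:335,190:250],None,fx=5.3,fy=5.3,interpolation=cv2.INTER_CUBIC)
h=min(c.shape[0],d.shape[0]); cv2.imwrite("pics/cm.png",np.hstack([c[:h],d[:h]]))
```

```text
(no output)
```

View pics/cs.png

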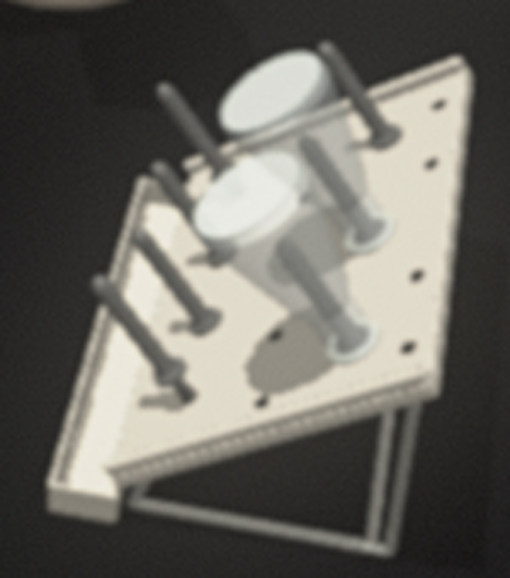

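View pics/ct.png

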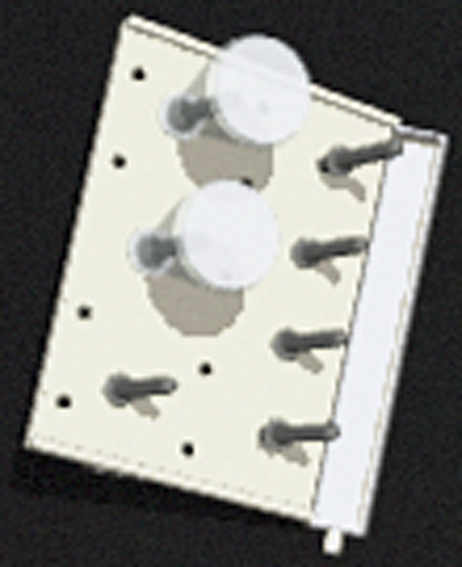

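View pics/cm.png

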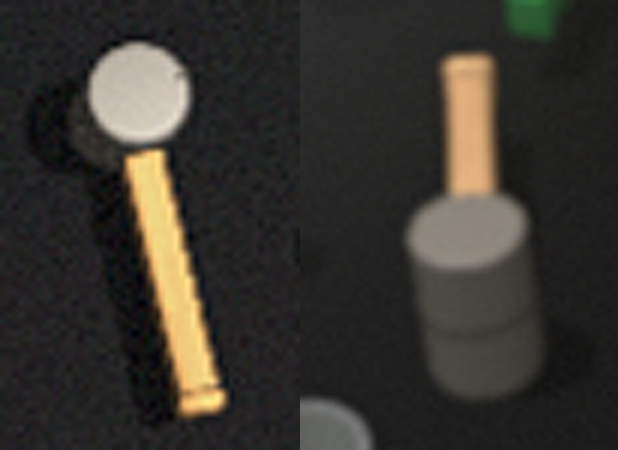

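```bash
cat > fit.py <<'E'
from h import *
from scipy.optimize import least_squares
np.set_printoptions(precision=4,suppress=True)
P={n:robot.read_camera(n) for n in("scene","top")}
S=lambda l:[np.array(a)/3.4+[330,230] for a in l]
T=lambda l:[np.array(a)/4.2+[190,125] for a in l]
ts=S([(100,283),(140,237),(158,170),(163,90)]); tt=T([(399,146),(361,246),(343,340),(335,432)])
cs=S([(468,65),(440,380)]); ct=T([(128,20),(28,445)]) # back corners
s35,c35=np.sin(np.radians(35)),np.cos(np.radians(35))
def rack(v,u,y,h):  # u up slope, y along row, h out of the deck
    x=u*c35-h*s35; z=u*s35+h*c35; c,s=np.cos(v[2]),np.sin(v[2])
    return np.array([v[0]+c*x-s*y,v[1]+s*x+c*y,.0765+z])
Y=[-.1125,-.0375,.0375,.1125]
E
cat > fit1.py <<'E'
from fit import *
for flip in (1,-1):
    def res(v,full=False):
        r=[]
        for i in range(4):
            X=rack(v,0,flip*Y[i],v[3+i]); r+=[*(proj(P["scene"],X)-ts[i]),*(proj(P["top"],X)-tt[i])]
        a,b=rack(v,.19,-.17*flip,0),rack(v,.19,.17*flip,0)
        r+=[*(proj(P["scene"],b)-cs[0])*.3,*(proj(P["scene"],a)-cs[1])*.3,*(proj(P["top"],a)-ct[0])*.3,*(proj(P["top"],b)-ct[1])*.3]
        return np.array(r)
    for y0 in (1.3,-1.8):
        q=least_squares(res,[.55,.07,y0,.1,.1,.1,.1],loss="soft_l1"); print(flip,q.cost,q.x)
        if q.cost<60: print(res(q.x).round(1));
E
python3 fit1.py
```

```text
1 2.765814054435652 [0.5641 0.1165 1.3737 0.1091 0.0837 0.0848 0.1038]
[-0.4 -0.1 -0.9  0.4 -0.2 -0.1 -0.5 -0.4 -0.2 -0.2 -0.7 -0.6 -0.4 -0.
 -0.6 -0.  -0.8 -0.6 -1.5 -0.3  0.1 -0.3  0.2  0.2]
1 509.4883698242828 [ 0.4732  0.088  -2.4876 -0.3682 -0.1304  0.0558  0.2115]
-1 419.87613993230235 [ 0.4614  0.0841  2.3164 -0.0678 -0.0184  0.0803  0.2051]
-1 219.28094042371293 [ 0.5524  0.0178 -1.6117  0.0417  0.0809  0.0926  0.1021]
```

```bash
cat > fit2.py <<'E'
from fit import *
def mk(wc,freez):
    def res(v):
        r=[]; h=[v[3],.096,.096,v[4]]; dz=np.array([0,0,v[5]*freez])
        for i in range(4):
            X=rack(v,0,Y[i],h[i])+dz; r+=[*(proj(P["scene"],X)-ts[i]),*(proj(P["top"],X)-tt[i])]
        a,b=rack(v,.19,-.17,0)+dz,rack(v,.19,.17,0)+dz
        r+=[*(proj(P["scene"],b)-cs[0])*wc,*(proj(P["scene"],a)-cs[1])*wc,*(proj(P["top"],a)-ct[0])*wc,*(proj(P["top"],b)-ct[1])*wc]
        return np.array(r)
    return res
for wc,fz in((.3,0),(.3,1),(0,0),(0,1)):
    q=least_squares(mk(wc,fz),[.56,.11,1.37,.12,.11,0]); print(wc,fz,q.cost,q.x); print(mk(1,fz)(q.x).round(1))
v=q.x
print("tri tips",[ (tri(P["scene"],ts[i],P["top"],tt[i])) for i in range(4)])
E
python3 fit2.py
```

```text
0.3 0 14.566562155890418 [0.5674 0.1208 1.3776 0.1151 0.1088 0.    ]
[ 0.2 -0.8 -1.4 -0.9 -1.1 -2.6  0.  -1.8 -0.9 -2.5 -0.3 -1.8  0.1 -0.6
 -1.  -1.1 -1.  -1.3 -2.2 -0.1 -1.3 -1.7 -0.4 -0.2]
0.3 1 2.13427832483436 [ 0.5648  0.1229  1.3792  0.1214  0.1147 -0.01  ]
[-0.5 -0.2 -0.9  0.4 -0.3 -0.2 -0.4 -0.3 -0.3 -0.  -0.6 -0.4 -0.6  0.2
 -0.4  0.1 -1.   1.1 -1.8  2.2 -1.5  0.2 -0.3  1.2]
0 0 13.976713894424627 [0.5675 0.1207 1.3755 0.1148 0.109  0.    ]
[ 0.1 -0.7 -1.4 -0.9 -1.1 -2.7  0.1 -1.8 -0.9 -2.5 -0.3 -1.8  0.1 -0.6
 -1.1 -1.1 -0.9 -1.2 -2.5 -0.  -1.2 -1.8 -0.5 -0.4]
0 1 1.4547886344535055 [ 0.5649  0.1228  1.3766  0.1213  0.1152 -0.0104]
[-0.5 -0.1 -0.9  0.5 -0.4 -0.1 -0.3 -0.3 -0.2  0.1 -0.7 -0.4 -0.6  0.2
 -0.4  0.1 -0.8  1.4 -2.1  2.5 -1.3  0.1 -0.4  1. ]
tri tips [(array([0.6632, 0.032 , 0.1664]), np.float64(0.004073119108727004)), (array([0.5903, 0.0615, 0.1437]), np.float64(0.002018087720865828)), (array([0.5164, 0.0753, 0.144 ]), np.float64(0.002630123774510153)), (array([0.4421, 0.0797, 0.1613]), np.float64(0.002961909977753046))]
```

The mallet is confirmed: grey head, wooden handle. The new pegs are the outer two of the front row. The scene crop shows a split tail under peg 1 at (180,390), and the fit puts pegs 1 and 4 20–25 mm higher than the other two. Next I measure the mallet.

Run:
```python
from h import *
np.set_printoptions(precision=4,suppress=True)
for n in("top","scene"):
    p=robot.read_camera(n); im=p["img"].astype(int); m=(im[:,:,0]-im[:,:,2]>60)&(im[:,:,1]-im[:,:,2]>25)
    w=np.zeros_like(m); 
    if n=="top": w[200:275,375:420]=1
    else: w[250:300,200:240]=1
    v,u=np.nonzero(m&w); X=np.array([atz(p,(a,b),.059 if n=="top" else .052) for a,b in zip(u,v)])[:,:2]
    c=X.mean(0); d=np.linalg.svd(X-c)[2][0]; d*=np.sign(d[0]); t=(X-c)@d
    print(n,len(u),"mid",c,"yaw",np.arctan2(d[1],d[0]),"ends",c+d*t.min(),c+d*t.max())
    for r in robot.search_frame("mallet_head",p): print(r["score"],proj(p,r["centre"]).round())
    # head top disc
    tr=[r for r in robot.trace("mallet_head",p)]
    for r in tr:
        y,x=np.nonzero(r["pixels"]); print(round(r["score"],2),x.min(),x.max(),y.min(),y.max())
p=robot.read_camera("top"); print("head top",atz(p,(393.3,210.5),.09),"end",atz(p,(403.7,262.5),.055))
im=p["img"].astype(int)[195:235,375:412]; g=(im.min(2)>140)&(np.ptp(im,axis=2)<45); v,u=np.nonzero(g); print(len(u),atz(p,(u.mean()+375,v.mean()+195),.09))
```

```text
top 305 mid [ 0.4093 -0.3453] yaw 0.20575346218890567 ends [ 0.336  -0.3606] [ 0.483 -0.33 ]
0.96 [395. 220.]
0.92 [334. 136.]
0.6 [471. 235.]
0.52 [395. 293.]
0.78 381 405 202 263
0.62 322 354 97 154
0.62 388 399 280 311
0.6 426 490 230 249
scene 207 mid [ 0.3892 -0.3518] yaw 0.19955296787917154 ends [ 0.3329 -0.3632] [ 0.4457 -0.3404]
0.89 [249. 221.]
0.77 [132. 281.]
0.76 [222. 304.]
0.66 [283. 384.]
0.17 [529. 318.]
0.86 229 263 204 256
0.74 113 187 261 297
0.61 243 305 358 442
head top [ 0.5094 -0.3261  0.09  ] end [ 0.339  -0.3615  0.055 ]
198 [ 0.5106 -0.3238  0.09  ]
```

```bash
cat > mv.py <<'E'
from h import *
from scipy.spatial.transform import Rotation as Ro, Slerp
def rows(p0,R0,p1,R1,n,g,pr=True):
    """n equal rows from pose 0 to pose 1, tool axes; returns the reached rounded pose"""
    sl=Slerp([0,1],Ro.concatenate([R0,R1])); p,R=np.array(p0,float),R0; out=[]
    for k in range(1,n+1):
        q=p0+(np.array(p1)-p0)*k/n; d=np.round(R.inv().apply(q-p)*100,2); w=np.round((R.inv()*sl(k/n)).as_rotvec(),3)
        out.append(" ".join(f"{a:g}" for a in (g,*(d+0.),*(w+0.)))); p=p+R.apply(d/100); R=R*Ro.from_rotvec(w)
    print("; ".join(out)); return p,R
def now(): s=robot.observe(); return np.array(s["tool_pos"]),Ro.from_euler("xyz",s["tool_rot"])
E
python3 - <<'E'
from mv import *
p,R=now(); G=Ro.from_euler("xyz",[np.pi,0,.203])
p,R=rows(p,R,[.4445,-.3387,.12],G,8,100)
p,R=rows(p,R,[.4445,-.3387,.026],G,4,100)
E
```

```text
100 3.76 -0.67 0.86 0 0 0.019; 100 3.74 -0.75 0.87 0 0 0.018; 100 3.73 -0.81 0.86 0 0 0.019; 100 3.71 -0.88 0.86 0 0 0.018; 100 3.7 -0.95 0.86 0 0 0.019; 100 3.68 -1.02 0.87 0 0 0.019; 100 3.66 -1.09 0.86 0 0 0.018; 100 3.63 -1.16 0.86 0 0 0.019
100 0 0 2.35 0 0 0; 100 0 0 2.35 0 0 0; 100 0 0 2.35 0 0 0; 100 0.01 0 2.35 0 0 0
```

>>> apply_moves(motion="100 3.76 -0.67 0.86 0 0 0.019; 100 3.74 -0.75 0.87 0 0 0.018; 100 3.73 -0.81 0.86 0 0 0.019; 100 3.71 -0.88 0.86 0 0 0.018; 100 3.7 -0.95 0.86 0 0 0.019; 100 3.68 -1.02 0.87 0 0 0.019; 100 3.66 -1.09 0.86 0 0 0.018; 100 3.63 -1.16 0.86 0 0 0.019; 100 0 0 0 0 0 0; 100 0 0 0 0 0 0")

```text
time: 2.4
tool_pos: [0.4441, -0.3389, 0.1201]
tool_rot: [3.141, 0.0, 0.203]
contact_force: [0.0, 0.6, 0.1]
opening: 0.092
grip_force: 0.0
```

>>> apply_moves(motion="100 0 0 3 0 0 0; 100 0 0 3 0 0 0; 100 0 0 3 0 0 0; 0 0 0 0 0 0 0; 0 0 0 0 0 0 0; 0 0 0 0 0 0 0; 0 0 0 0 0 0 0; 0 0 0 0 0 0 0; 0 0 0 0 0 0 0; 0 0 0 0 0 0 0; 0 0 0 0 0 0 0", force=60)

```text
time: 3.78
tool_pos: [0.4445, -0.3387, 0.03]
tool_rot: [3.142, 0.0, 0.203]
contact_force: [-0.6, 0.9, -0.1]
opening: 0.0166
grip_force: 0.0
```

Run:
```python
from h import *
s=robot.read_camera("scene")["img"][:,:,::-1]; t=robot.read_camera("top")["img"][:,:,::-1]
a=cv2.resize(s[200:340,170:270],None,fx=4,fy=4); b=cv2.resize(t[170:310,340:440],None,fx=4,fy=4)
cv2.imwrite("pics/g.png",np.hstack([a,b])); o=robot.observe(); print(o["opening"],o["grip_force"])
```

```text
0.008292310168021278 0.0
```

View pics/g.png

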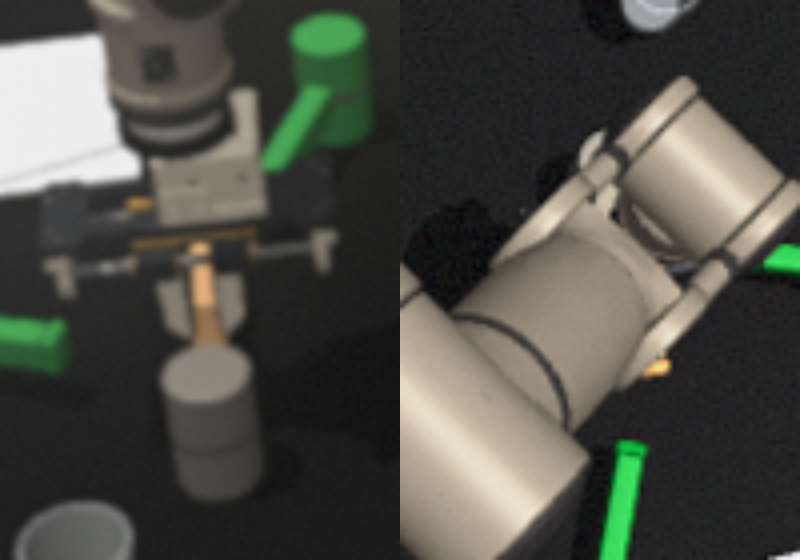

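The scene half of the crop shows both fingers straddling the handle at about (200,290). They still look to be closing, so I wait and read again.

>>> apply_moves(motion="0 0 0 0 0 0 0; 0 0 0 0 0 0 0; 0 0 0 0 0 0 0; 0 0 0 0 0 0 0", force=60)

```text
time: 4.38
tool_pos: [0.4445, -0.3387, 0.03]
tool_rot: [3.142, 0.0, 0.203]
contact_force: [0.7, 0.2, 0.3]
opening: 0.0004
grip_force: 0.0
```

Run:
```python
from h import *
s=robot.read_camera("scene"); c=s["img"][255:325,195:265,::-1]
cv2.imwrite("pics/g2.png",cv2.resize(c,None,fx=8,fy=8,interpolation=cv2.INTER_CUBIC)); o=robot.observe(); print(o["opening"],o["grip_force"])
for x in ([.4445,-.3387,.049],[.4445,-.3387,.03]): print((proj(s,x)-[195,255])*8)
```

```text
0.0001323578539521362 0.0
[220.57605483 254.48865379]
[227.117986   296.41370932]
```

View pics/g2.png

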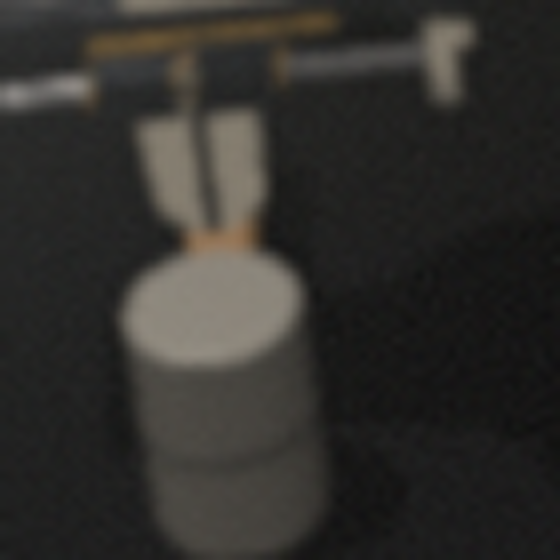

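Run:
```python
from h import *
s=robot.read_camera("scene"); t=robot.read_camera("top")
for z in (.149,.169,.189,.209,.229,.249): print(z,proj(s,[.1809,-.4929,z]).round(1))
for z in (.03,.06,.07): print(z,(proj(s,[.4445,-.3387,z])-[195,255])*8)
print("base",proj(s,[0,0,0]),proj(t,[0,0,0])); print("head top centre",proj(s,[.510,-.325,.09]))
c=t["img"][175:275,340:440,::-1]
a=cv2.resize(cv2.imread("pics/scene1.png")[130:200,130:220],None,fx=5,fy=5,interpolation=cv2.INTER_CUBIC)
cv2.imwrite("pics/i.png",a)
```

```text
0.149 [184.1 203.3]
0.169 [183.1 197.6]
0.189 [182.  191.9]
0.209 [180.9 186.1]
0.229 [179.8 180.2]
0.249 [178.7 174.2]
0.03 [227.117986   296.41370932]
0.06 [216.74693316 229.94908981]
0.07 [213.23899408 207.46787794]
base [349.01212572 213.46222082] [296.29371372 365.27000593]
head top centre [221.25314054 291.30502211]
```

View pics/i.png

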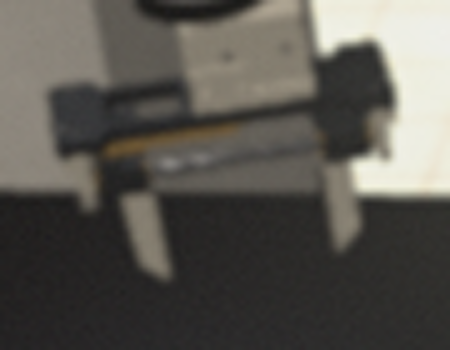

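The fingers shut above the handle: they are at crop (215,228), with the handle below at (220,237). In the first picture the fingertips' midpoint (180,183) also matches z≈0.218, not the reported 0.189. The true fingertips are therefore about 30 mm higher than reported, so I open and go lower while watching the force.

>>> apply_moves(motion="60 0 0 0 0 0 0; 60 0 0 0 0 0 0; 60 0 0 0 0 0 0; 60 0 0 0 0 0 0; 60 0 0 0 0 0 0; 60 0 0 0 0 0 0; 60 0 0 1 0 0 0; 60 0 0 1 0 0 0; 60 0 0 0.5 0 0 0; 60 0 0 0 0 0 0", force=60)

```text
time: 5.78
tool_pos: [0.4441, -0.3384, 0.0043]
tool_rot: [-3.141, 0.001, 0.203]
contact_force: [0.5, 0.2, -0.1]
opening: 0.0549
grip_force: 0.0
```

>>> apply_moves(motion="60 0 0 0.4 0 0 0; 0 0 0 0 0 0 0; 0 0 0 0 0 0 0; 0 0 0 0 0 0 0; 0 0 0 0 0 0 0; 0 0 0 0 0 0 0; 0 0 0 0 0 0 0; 0 0 0 0 0 0 0", force=60)

```text
time: 6.78
tool_pos: [0.4445, -0.3387, 0.0011]
tool_rot: [3.141, -0.0, 0.203]
contact_force: [-1.3, 0.3, 2.0]
opening: 0.0217
grip_force: 60.0
```

>>> apply_moves(motion="0 0 0 -2 0 0 0; 0 0 0 -3.5 0 0 0; 0 0 0 -3.5 0 0 0; 0 0 0 -3.5 0 0 0; 0 0 0 -3.5 0 0 0; 0 0 0 -3.5 0 0 0; 0 0 0 -3.5 0 0 0; 0 0 0 0 0 0 0")

```text
time: 7.78
tool_pos: [0.4451, -0.3395, 0.2326]
tool_rot: [3.138, -0.002, 0.203]
contact_force: [0.4, 0.6, -4.4]
opening: 0.0216
grip_force: 60.0
```

```bash
cat > strike.py <<'E'
from mv import *
a=1.3766; c35,s35=np.cos(np.radians(35)),np.sin(np.radians(35))
u=np.array([c35*np.cos(a),c35*np.sin(a),s35]); n=np.array([-s35*np.cos(a),-s35*np.sin(a),c35])
RS=Ro.from_matrix(np.c_[u,np.cross(-n,u),-n]); H=np.array([.067,0,-.044])
tip={1:np.array([.664,.033,.168]),4:np.array([.442,.080,.163])}
def pre(k,gap): return tip[k]+n*(.045+gap)-RS.apply(H)
E
python3 - <<'E'
from strike import *
p,R=now(); print(p,R.as_euler("xyz"),robot.observe()["grip_force"],pre(1,.08),pre(4,.08),np.degrees((R.inv()*RS).magnitude()))
rows(p,R,pre(1,.08),RS,20,0)
s=robot.read_camera("scene"); print("head pred",proj(s,p+R.apply(H)))
im=s["img"]; u0,v0=proj(s,p+R.apply(H)).astype(int); cv2.imwrite("pics/l.png",cv2.resize(im[v0-60:v0+60,u0-60:u0+60,::-1],None,fx=4,fy=4,interpolation=cv2.INTER_CUBIC))
E
```

```text
[ 0.44514038 -0.33950361  0.23260394] [ 3.13787373e+00 -2.05647637e-03  2.02761750e-01] 59.98354732990265 [ 0.64444305 -0.06643794  0.19592169] [ 0.42244305 -0.01943794  0.19092169] 74.86722133398821
0 1.25 -1.14 0.18 0.018 0.027 -0.057; 0 1.31 -1.06 0.24 0.018 0.027 -0.056; 0 1.36 -0.98 0.29 0.018 0.027 -0.057; 0 1.4 -0.9 0.34 0.018 0.027 -0.057; 0 1.44 -0.81 0.4 0.019 0.027 -0.056; 0 1.47 -0.71 0.45 0.018 0.027 -0.057; 0 1.5 -0.63 0.51 0.018 0.027 -0.057; 0 1.52 -0.53 0.55 0.018 0.026 -0.057; 0 1.53 -0.43 0.61 0.018 0.027 -0.056; 0 1.53 -0.34 0.65 0.018 0.027 -0.057; 0 1.53 -0.24 0.7 0.018 0.027 -0.057; 0 1.53 -0.13 0.74 0.018 0.027 -0.056; 0 1.5 -0.04 0.79 0.019 0.027 -0.057; 0 1.49 0.06 0.82 0.018 0.027 -0.057; 0 1.45 0.16 0.87 0.018 0.027 -0.057; 0 1.42 0.26 0.9 0.018 0.027 -0.056; 0 1.38 0.36 0.93 0.018 0.027 -0.057; 0 1.33 0.45 0.96 0.018 0.027 -0.057; 0 1.28 0.54 0.99 0.018 0.027 -0.056; 0 1.21 0.62 1 0.018 0.027 -0.057
head pred [211.59552967 233.16996513]
```

View pics/l.png

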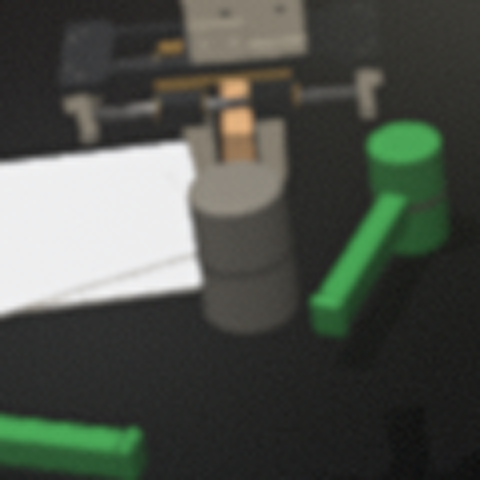

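>>> apply_moves(motion="0 1.25 -1.14 0.18 0.018 0.027 -0.057; 0 1.31 -1.06 0.24 0.018 0.027 -0.056; 0 1.36 -0.98 0.29 0.018 0.027 -0.057; 0 1.4 -0.9 0.34 0.018 0.027 -0.057; 0 1.44 -0.81 0.4 0.019 0.027 -0.056; 0 1.47 -0.71 0.45 0.018 0.027 -0.057; 0 1.5 -0.63 0.51 0.018 0.027 -0.057; 0 1.52 -0.53 0.55 0.018 0.026 -0.057; 0 1.53 -0.43 0.61 0.018 0.027 -0.056; 0 1.53 -0.34 0.65 0.018 0.027 -0.057; 0 1.53 -0.24 0.7 0.018 0.027 -0.057; 0 1.53 -0.13 0.74 0.018 0.027 -0.056; 0 1.5 -0.04 0.79 0.019 0.027 -0.057; 0 1.49 0.06 0.82 0.018 0.027 -0.057; 0 1.45 0.16 0.87 0.018 0.027 -0.057; 0 1.42 0.26 0.9 0.018 0.027 -0.056; 0 1.38 0.36 0.93 0.018 0.027 -0.057; 0 1.33 0.45 0.96 0.018 0.027 -0.057; 0 1.28 0.54 0.99 0.018 0.027 -0.056; 0 1.21 0.62 1 0.018 0.027 -0.057")

```text
time: 10.32
tool_pos: [0.6429, -0.0651, 0.1912]
tool_rot: [-3.133, -0.614, 1.372]
contact_force: [0.3, 0.1, -3.9]
opening: 0.021
grip_force: 60.0
```

>>> apply_moves(motion="0 0 0 0 0 0 0; 0 0 0 0 0 0 0")

```text
time: 10.58
tool_pos: [0.6429, -0.0659, 0.1932]
tool_rot: [-3.135, -0.613, 1.371]
contact_force: [0.4, -0.0, -3.7]
opening: 0.0215
grip_force: 60.0
```

Run:
```python
from strike import *
np.set_printoptions(precision=4,suppress=True)
p,R=now(); print(p,pre(1,.08),"ang err deg",np.degrees((R.inv()*RS).magnitude()))
hc=p+R.apply(H); tipn=tip[1]
out=[]
for nm in("scene","top"):
    q=robot.read_camera(nm); im=q["img"][:,:,::-1].copy()
    for X,c in((hc,(0,0,255)),(hc-.045*R.apply([0,0,-1]),(0,255,255)),(hc+.045*R.apply([0,0,-1]),(0,255,0)),(tip[1],(255,0,255)),(tip[4],(255,0,255))):
        cv2.circle(im,tuple(int(round(a*8)) for a in proj(q,X)),8,c,-1,shift=3)
    u0,v0=proj(q,tip[1]).astype(int); out.append(cv2.resize(im[v0-80:v0+60,u0-50:u0+50],None,fx=4,fy=4,interpolation=cv2.INTER_CUBIC))
cv2.imwrite("pics/last.png",np.hstack(out))
```

```text
[ 0.6429 -0.0659  0.1932] [ 0.6444 -0.0664  0.1959] ang err deg 0.36877868807162933
```

View pics/last.png

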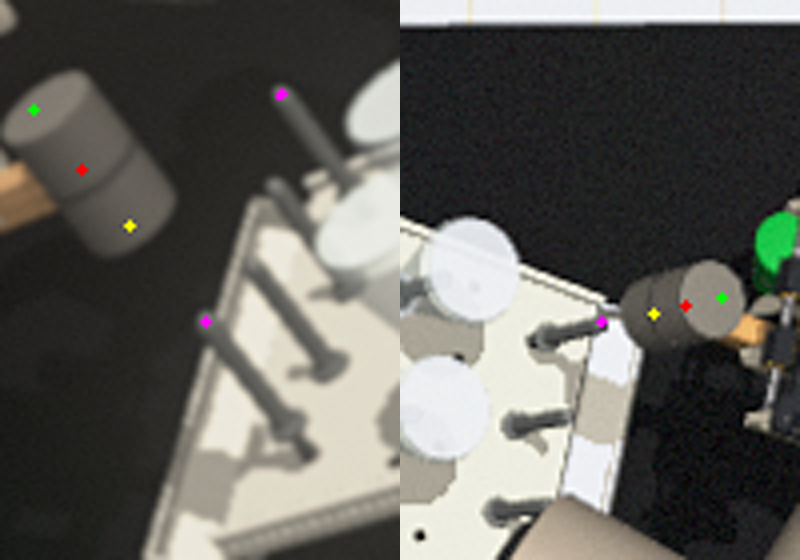

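The last picture shows the projected head points lying on the head, and the head's axis aims at peg 1's tip (scene half (205,320)), so the tool offset is rigid. First blow.

>>> apply_moves(motion="0 0 0 2 0 0 0; 0 0 0 3 0 0 0; 0 0 0 3 0 0 0; 0 0 0 1.5 0 0 0")

```text
time: 11.18
tool_pos: [0.6543, -0.0128, 0.117]
tool_rot: [-3.14, -0.612, 1.373]
contact_force: [-2.4, -8.7, 2.4]
opening: 0.0216
grip_force: 60.0
```

>>> apply_moves(motion="0 0 0 0 0 0 0")

```text
time: 11.3
tool_pos: [0.654, -0.0122, 0.117]
tool_rot: [-3.138, -0.613, 1.373]
contact_force: [-0.3, -0.5, -3.8]
opening: 0.0221
grip_force: 60.0
```

>>> apply_moves(motion="0 0 0 -2 0 0 0; 0 0 0 -2 0 0 0; 0 0 0 2 0 0 0; 0 0 0 3 0 0 0")

```text
time: 11.8
tool_pos: [0.656, -0.0082, 0.1101]
tool_rot: [3.14, -0.611, 1.375]
contact_force: [-5.6, -22.6, 5.8]
opening: 0.0215
grip_force: 60.0
```

>>> apply_moves(motion="0 0 0 0 0 0 0")

```text
time: 11.92
tool_pos: [0.6553, -0.0073, 0.1086]
tool_rot: [-3.139, -0.613, 1.373]
contact_force: [1.1, -1.0, -3.0]
opening: 0.0212
grip_force: 60.0
```

```bash
cat > chk.py <<'E'
from strike import *
np.set_printoptions(precision=4,suppress=True)
p,R=now(); o=robot.observe(); hc=p+R.apply(H); print("face h along n rel row deck:",[(hc-.045*n-(tip[k]))@n for k in(1,4)],np.array(o["contact_force"]))
E
python3 chk.py
```

```text
face h along n rel row deck: [np.float64(-0.02594059154892618), np.float64(-0.019966126549389913)] [ 1.0699 -1.0321 -2.9744]
```

>>> apply_moves(motion="0 0 0 -2 0 0 0; 0 0 0 -2 0 0 0; 0 0 0 2 0 0 0; 0 0 0 2.5 0 0 0")

```text
time: 12.42
tool_pos: [0.6562, -0.0047, 0.1057]
tool_rot: [-3.141, -0.612, 1.375]
contact_force: [-3.6, -20.2, 4.6]
opening: 0.0214
grip_force: 60.0
```

>>> apply_moves(motion="0 0 0 0 0 0 0")

```text
time: 12.55
tool_pos: [0.6558, -0.0048, 0.1044]
tool_rot: [-3.139, -0.612, 1.373]
contact_force: [0.4, -0.2, -2.7]
opening: 0.0215
grip_force: 60.0
```

```bash
python3 chk.py
```

```text
face h along n rel row deck: [np.float64(-0.03086756271528259), np.float64(-0.024893097715746326)] [ 0.3674 -0.2319 -2.7274]
```

>>> apply_moves(motion="0 0 0 -3 0 0 0; 0 0 0 -3 0 0 0; 0 0 0 -3 0 0 0; 0 0 0 -3 0 0 0; 0 0 0 0 0 0 0")

```text
time: 13.18
tool_pos: [0.6433, -0.0731, 0.2051]
tool_rot: [3.14, -0.612, 1.375]
contact_force: [-0.1, 0.6, -5.1]
opening: 0.0214
grip_force: 60.0
```

```bash
cat > meas.py <<'E'
from strike import *
np.set_printoptions(precision=4,suppress=True)
# rack frame in the camera-consistent fit (z shift -0.0104)
O=np.array([.5649,.1228,.0765-.0104]); yr=np.cross(n,u)
def at(y,h): return O+yr*y+n*h
Y=[-.1125,-.0375,.0375,.1125]
if __name__=="__main__":
    for nm in("scene","top"):
        q=robot.read_camera(nm); g=cv2.cvtColor(q["img"],cv2.COLOR_RGB2GRAY)
        for i,y in enumerate(Y):
            hs=np.arange(.06,.15,.002); out=[]
            for h in hs:
                uv=proj(q,at(y,h)); out.append(int(cv2.getRectSubPix(g,(1,1),tuple(map(float,uv)))[0,0]))
            print(nm,i+1,out)
    p,R=now(); hc=p+R.apply(H)
    q=robot.read_camera("scene"); im=q["img"].astype(int); m=(im[:,:,0]-im[:,:,2]>60)&(im[:,:,1]-im[:,:,2]>25)
    h0=proj(q,hc); yy,xx=np.nonzero(m); k=np.hypot(xx-h0[0],yy-h0[1])<90; xx,yy=xx[k],yy[k]
    if len(xx)>20:
        d=np.linalg.svd(np.c_[xx-xx.mean(),yy-yy.mean()],full_matrices=False)[2][0]; e=proj(q,hc-.178*R.apply([1,0,0]))
        print("handle px",len(xx),xx.mean(),yy.mean(),"dir",np.degrees(np.arctan2(d[1],d[0])),"pred mid",(proj(q,hc)+e)/2,"dir",np.degrees(np.arctan2(*(e-h0)[::-1])))
    # dark head vs predicted outline
    for r in robot.trace("mallet_head",q):
        v,w=np.nonzero(r["pixels"]); 
        if np.hypot(w.mean()-h0[0],v.mean()-h0[1])<50: print("trace",r["score"],w.mean(),v.mean(),"pred head",h0)
    print(robot.observe()["time"])
E
python3 meas.py
```

```text
scene 1 [93, 93, 94, 93, 93, 92, 92, 93, 93, 92, 92, 92, 92, 91, 91, 95, 99, 107, 116, 124, 127, 125, 122, 134, 147, 154, 152, 129, 98, 73, 52, 45, 45, 45, 45, 44, 41, 41, 40, 40, 41, 40, 41, 42, 39]
scene 2 [92, 92, 91, 91, 90, 91, 90, 90, 90, 89, 90, 89, 88, 88, 89, 92, 97, 106, 115, 122, 125, 123, 124, 139, 156, 157, 151, 125, 93, 66, 48, 38, 40, 41, 41, 41, 41, 40, 40, 40, 39, 40, 39, 38, 39]
scene 3 [90, 90, 89, 89, 88, 89, 89, 89, 89, 89, 89, 89, 89, 88, 89, 92, 98, 105, 112, 117, 117, 103, 82, 60, 47, 40, 40, 42, 41, 40, 39, 40, 41, 40, 40, 40, 39, 38, 38, 37, 37, 39, 38, 37, 36]
scene 4 [89, 89, 89, 88, 89, 89, 88, 88, 87, 89, 87, 86, 87, 87, 87, 86, 86, 85, 84, 85, 85, 85, 85, 86, 89, 94, 103, 108, 111, 108, 91, 71, 51, 39, 37, 36, 35, 36, 36, 36, 36, 36, 37, 39, 39]
top 1 [71, 71, 71, 71, 71, 72, 74, 76, 76, 74, 73, 73, 77, 82, 88, 93, 99, 105, 111, 114, 116, 115, 112, 107, 104, 145, 186, 227, 233, 237, 242, 243, 242, 241, 241, 241, 241, 240, 239, 238, 238, 237, 236, 235, 234]
top 2 [73, 74, 74, 75, 78, 79, 79, 78, 77, 76, 78, 82, 87, 93, 100, 108, 115, 123, 130, 136, 126, 111, 95, 101, 126, 150, 167, 176, 184, 192, 193, 193, 194, 194, 193, 192, 192, 193, 193, 192, 191, 189, 190, 191, 192]
top 3 [76, 77, 78, 79, 79, 78, 78, 78, 77, 82, 87, 92, 98, 105, 112, 117, 117, 118, 119, 121, 123, 124, 128, 134, 139, 141, 142, 143, 143, 141, 139, 137, 135, 134, 132, 130, 128, 126, 124, 121, 119, 118, 119, 121, 125]
top 4 [174, 176, 177, 178, 179, 178, 178, 177, 178, 179, 179, 180, 181, 183, 184, 185, 187, 188, 188, 189, 189, 190, 192, 193, 194, 195, 196, 197, 198, 199, 200, 200, 201, 201, 201, 202, 202, 203, 203, 204, 204, 204, 205, 205, 205]
handle px 74 283.64864864864865 280.7972972972973 dir 129.23026418965352 pred mid [296.2945 283.5397] dir 157.10294539755233
trace 0.87 312.70383275261327 273.06271777003485 pred head [325.7799 271.0864]
13.375
```

Peg 1's brightness profile in the scene picture now matches home peg 2's, so it is home. Before peg 4 I check by silhouette whether the mallet has slipped in the grip.

```bash
cat > tilt.py <<'E'
from strike import *
from scipy.optimize import minimize
def sil(q,p,R,th,dx=0,dz=0):
    g=np.array([0,0,-.044+.0]); # handle centre line at the grip, tool frame
    M=R*Ro.from_rotvec([0,th,0]); o=p+R.apply(g+[dx,0,dz]); w=np.zeros((480,640),np.uint8)
    a=np.linspace(0,2*np.pi,40); c=np.c_[.067+.029*np.cos(a),.029*np.sin(a),0*a]
    def hull(X): 
        uv=np.array([proj(q,o+M.apply(x)) for x in X]); cv2.fillConvexPoly(w,cv2.convexHull((uv*16).astype(np.int32)),1,shift=4)
    hull(np.r_[c+[0,0,.045],c-[0,0,.045]]); return w
def run():
    p,R=now(); Q={}
    for nm in("scene","top"):
        q=robot.read_camera(nm); im=q["img"].astype(int); h0=proj(q,p+R.apply(H))
        for r in robot.trace("mallet_head",q):
            v,w=np.nonzero(r["pixels"])
            if np.hypot(w.mean()-h0[0],v.mean()-h0[1])<40:
                wood=(im[:,:,0]-im[:,:,2]>35); Q[nm]=(q,(r["pixels"]&~wood).astype(np.uint8)); break
    print(list(Q))
    def iou(z): 
        s=[]
        for q,m in Q.values():
            w=sil(q,p,R,*z); s.append((w&m).sum()/(w|m).sum())
        return np.mean(s)
    best=max(((iou((t,dx,dz)),t,dx,dz) for t in np.radians(np.arange(-30,31,3)) for dx in(-.008,-.004,0,.004,.008) for dz in(-.008,0,.008)))
    print("iou0",iou((0,0,0)),"best",best[0],"deg",np.degrees(best[1]),best[2:])
    for t in np.radians((-24,-18,-12,-6,0,6,12,18,24)): print(int(np.degrees(t)),round(max(iou((t,dx,dz)) for dx in(-.006,0,.006) for dz in (-.008,0,.008)),3),end=" ")
    print(robot.observe()["time"])
if __name__=="__main__": run()
E
python3 tilt.py; python3 -c "
from strike import *
p,R=now(); print(p)
rows(p,R,pre(4,.11),RS,10,0); print(pre(4,.11))"
```

```text
['scene', 'top']
iou0 0.7505130077724624 best 0.8792304342416324 deg 12.000000000000002 (0.004, 0)
-24 0.502 -18 0.571 -12 0.642 -6 0.732 0 0.824 6 0.863 12 0.879 18 0.864 24 0.804 13.575
[ 0.6423156  -0.07048906  0.20215029]
0 -0.01 -2.26 -0.16 0 0 0; 0 0 -2.25 -0.15 -0.001 -0.001 0; 0 -0.01 -2.26 -0.16 0 0 -0.001; 0 0 -2.26 -0.16 -0.001 0 0; 0 0 -2.25 -0.16 0 -0.001 0; 0 -0.01 -2.26 -0.16 0 0 0; 0 0 -2.25 -0.16 -0.001 0 0; 0 -0.01 -2.26 -0.16 0 -0.001 -0.001; 0 0 -2.26 -0.16 0 0 0; 0 0 -2.25 -0.16 -0.001 0 0
[ 0.41912242 -0.03632179  0.21549626]
```

The mallet has slipped about 12° head-up, so I correct the tool by −0.21 rad about y on the way to peg 4.

```bash
cat >> strike.py <<'E'
th=.21; H2=np.array([0,0,-.044])+Ro.from_rotvec([0,th,0]).apply([.067,0,0]); RS2=RS*Ro.from_rotvec([0,-th,0])
def pre2(k,gap): return tip[k]+n*(.045+gap)-RS2.apply(H2)
E
python3 -c "
from strike import *
p,R=now(); t=pre2(4,.08); print(p,t)
p,R=rows(p,R,t,RS2,12,0)
print('strike dir per 1cm in tool axes',RS2.inv().apply(-n))"
```

```text
[ 0.6423156  -0.07048906  0.20215029] [ 0.42088612 -0.02735419  0.18645254]
0 -0.08 -1.88 0.11 0 -0.018 0; 0 -0.08 -1.88 0.12 -0.001 -0.018 0; 0 -0.08 -1.88 0.11 0 -0.017 0; 0 -0.08 -1.88 0.11 0 -0.018 -0.001; 0 -0.07 -1.88 0.12 -0.001 -0.018 0; 0 -0.07 -1.88 0.11 0 -0.018 0; 0 -0.07 -1.88 0.12 0 -0.017 0; 0 -0.06 -1.88 0.12 -0.001 -0.018 0; 0 -0.07 -1.88 0.12 0 -0.018 0; 0 -0.06 -1.88 0.11 0 -0.018 0; 0 -0.06 -1.88 0.12 -0.001 -0.018 0; 0 -0.05 -1.88 0.12 0 -0.017 -0.001
strike dir per 1cm in tool axes [ 2.08459900e-01 -4.70531395e-17  9.78030915e-01]
```

>>> apply_moves(motion="0 -0.08 -1.88 0.11 0 -0.018 0; 0 -0.08 -1.88 0.12 -0.001 -0.018 0; 0 -0.08 -1.88 0.11 0 -0.017 0; 0 -0.08 -1.88 0.11 0 -0.018 -0.001; 0 -0.07 -1.88 0.12 -0.001 -0.018 0; 0 -0.07 -1.88 0.11 0 -0.018 0; 0 -0.07 -1.88 0.12 0 -0.017 0; 0 -0.06 -1.88 0.12 -0.001 -0.018 0; 0 -0.07 -1.88 0.12 0 -0.018 0; 0 -0.06 -1.88 0.11 0 -0.018 0; 0 -0.06 -1.88 0.12 -0.001 -0.018 0; 0 -0.05 -1.88 0.12 0 -0.017 -0.001; 0 0 0 0 0 0 0; 0 0 0 0 0 0 0")

```text
time: 15.32
tool_pos: [0.4219, -0.028, 0.1872]
tool_rot: [3.139, -0.401, 1.377]
contact_force: [-0.0, 0.7, -4.3]
opening: 0.0215
grip_force: 60.0
```

```bash
python3 tilt.py; python3 -c "
from strike import *
p,R=now(); print(p,pre2(4,.08),np.degrees((R.inv()*RS2).magnitude()))"
```

```text
['scene']
iou0 0.6810717372515125 best 0.8783783783783784 deg 12.000000000000002 (0.004, 0)
-24 0.445 -18 0.507 -12 0.579 -6 0.664 0 0.77 6 0.838 12 0.879 18 0.847 24 0.757 15.525
[ 0.42154148 -0.02801353  0.18679879] [ 0.42088612 -0.02735419  0.18645254] 0.08543776192751319
```

>>> apply_moves(motion="0 0.42 0 1.96 0 0 0; 0 0.62 0 2.93 0 0 0; 0 0.62 0 2.93 0 0 0; 0 0.31 0 1.47 0 0 0")

```text
time: 16.02
tool_pos: [0.4328, 0.0248, 0.1085]
tool_rot: [3.138, -0.399, 1.377]
contact_force: [-5.2, -19.7, 6.9]
opening: 0.0214
grip_force: 60.0
```

>>> apply_moves(motion="0 -0.42 0 -1.96 0 0 0; 0 -0.42 0 -1.96 0 0 0; 0 0.42 0 1.96 0 0 0; 0 0.6 0 2.8 0 0 0")

```text
time: 16.52
tool_pos: [0.4345, 0.0284, 0.1021]
tool_rot: [3.135, -0.398, 1.377]
contact_force: [-7.6, -27.7, 3.8]
opening: 0.0212
grip_force: 60.0
```

>>> apply_moves(motion="0 -0.62 0 -2.93 0 0 0; 0 -0.62 0 -2.93 0 0 0; 0 -0.62 0 -2.93 0 0 0; 0 0 0 0 0 0 0; 0 0 0 0 0 0 0")

```text
time: 17.15
tool_pos: [0.4223, -0.0196, 0.1749]
tool_rot: [3.141, -0.401, 1.376]
contact_force: [0.5, 0.3, -4.1]
opening: 0.0215
grip_force: 60.0
```

```bash
python3 meas.py | grep scene; python3 tilt.py; python3 -c "
from strike import *
p,R=now(); print(p)"
```

```text
scene 1 [93, 92, 92, 93, 93, 94, 92, 93, 92, 92, 92, 91, 91, 90, 92, 94, 99, 107, 117, 124, 127, 126, 123, 134, 146, 153, 151, 128, 98, 71, 49, 42, 42, 41, 39, 39, 41, 41, 41, 40, 41, 41, 42, 43, 42]
scene 2 [91, 93, 93, 91, 89, 91, 90, 90, 91, 90, 90, 90, 90, 89, 90, 94, 98, 105, 114, 122, 124, 123, 124, 138, 155, 151, 139, 107, 76, 53, 42, 37, 40, 40, 39, 39, 39, 39, 39, 40, 40, 38, 37, 36, 35]
scene 3 [90, 90, 90, 89, 90, 90, 90, 91, 89, 89, 88, 88, 89, 88, 89, 92, 97, 104, 113, 116, 115, 102, 83, 62, 49, 43, 42, 43, 42, 41, 41, 41, 41, 42, 42, 42, 42, 41, 40, 42, 41, 40, 39, 39, 41]
scene 4 [88, 87, 87, 87, 87, 87, 86, 85, 86, 85, 85, 85, 86, 86, 87, 89, 94, 101, 108, 112, 108, 95, 75, 54, 42, 39, 38, 36, 35, 35, 37, 37, 36, 37, 35, 34, 33, 34, 34, 34, 34, 35, 36, 38, 36]
['scene', 'top']
iou0 0.6808012138914273 best 0.8665360046457606 deg 12.000000000000002 (0, -0.008)
-24 0.501 -18 0.522 -12 0.579 -6 0.655 0 0.742 6 0.821 12 0.867 18 0.851 24 0.837 17.55
[ 0.42255641 -0.01983608  0.17545147]
```

Peg 4's profile now matches home peg 3's. Both ended against the hard stop, at 21–29 N. Now I take the mallet back to its starting place.

Run:
```python
from strike import *
t=.22; Hh=np.array([0,0,-.044])+Ro.from_rotvec([0,t,0]).apply([.067,0,0])
G=Ro.from_euler("xyz",[np.pi,0,.203])*Ro.from_rotvec([0,-t,0])
p,R=now()
a=p+[0,-.10,.09]; p,R=rows(p,R,a,R,4,0)
T=np.array([.51,-.325,.105])-G.apply(Hh); p,R=rows(p,R,T,G,18,0); print(T,p,R.as_euler("xyz"))
print("down 1cm",G.inv().apply([0,0,-1]),"back 1cm",G.inv().apply([-np.cos(.203),-np.sin(.203),0]))
```

```text
0 -1.38 0.48 -3.03 0 0 0; 0 -1.38 0.49 -3.03 0 0 0; 0 -1.38 0.48 -3.03 0 0 0; 0 -1.38 0.49 -3.02 0 0 0
0 -1.54 0.3 0.58 -0.006 -0.03 0.066; 0 -1.49 0.4 0.62 -0.006 -0.031 0.066; 0 -1.45 0.49 0.67 -0.006 -0.03 0.066; 0 -1.39 0.59 0.72 -0.006 -0.031 0.066; 0 -1.32 0.66 0.76 -0.006 -0.03 0.065; 0 -1.26 0.75 0.81 -0.006 -0.031 0.066; 0 -1.17 0.82 0.85 -0.006 -0.03 0.066; 0 -1.1 0.89 0.89 -0.005 -0.031 0.066; 0 -1 0.96 0.92 -0.006 -0.03 0.066; 0 -0.92 1.01 0.96 -0.006 -0.03 0.066; 0 -0.81 1.07 1 -0.006 -0.031 0.066; 0 -0.71 1.11 1.02 -0.006 -0.03 0.066; 0 -0.61 1.15 1.05 -0.006 -0.031 0.066; 0 -0.5 1.17 1.07 -0.006 -0.03 0.066; 0 -0.38 1.2 1.09 -0.006 -0.03 0.065; 0 -0.28 1.22 1.12 -0.006 -0.031 0.066; 0 -0.16 1.22 1.12 -0.006 -0.03 0.066; 0 -0.04 1.22 1.14 -0.006 -0.031 0.066
[ 0.43497083 -0.34044365  0.06206051] [ 0.4349679  -0.34044759  0.06201264] [3.14134098 0.2202937  0.20308413]
down 1cm [ 2.18229623e-01 -1.21430643e-16  9.75897449e-01] back 1cm [-9.75897449e-01  2.42520279e-17  2.18229623e-01]
```

>>> apply_moves(motion="0 -1.38 0.48 -3.03 0 0 0; 0 -1.38 0.49 -3.03 0 0 0; 0 -1.38 0.48 -3.03 0 0 0; 0 -1.38 0.49 -3.02 0 0 0")

```text
time: 18.05
tool_pos: [0.4225, -0.1207, 0.2664]
tool_rot: [3.14, -0.401, 1.377]
contact_force: [1.7, -0.3, -4.6]
opening: 0.0213
grip_force: 60.0
```

>>> apply_moves(motion="0 -1.54 0.3 0.58 -0.006 -0.03 0.066; 0 -1.49 0.4 0.62 -0.006 -0.031 0.066; 0 -1.45 0.49 0.67 -0.006 -0.03 0.066; 0 -1.39 0.59 0.72 -0.006 -0.031 0.066; 0 -1.32 0.66 0.76 -0.006 -0.03 0.065; 0 -1.26 0.75 0.81 -0.006 -0.031 0.066; 0 -1.17 0.82 0.85 -0.006 -0.03 0.066; 0 -1.1 0.89 0.89 -0.005 -0.031 0.066; 0 -1 0.96 0.92 -0.006 -0.03 0.066; 0 -0.92 1.01 0.96 -0.006 -0.03 0.066; 0 -0.81 1.07 1 -0.006 -0.031 0.066; 0 -0.71 1.11 1.02 -0.006 -0.03 0.066; 0 -0.61 1.15 1.05 -0.006 -0.031 0.066; 0 -0.5 1.17 1.07 -0.006 -0.03 0.066; 0 -0.38 1.2 1.09 -0.006 -0.03 0.065; 0 -0.28 1.22 1.12 -0.006 -0.031 0.066; 0 -0.16 1.22 1.12 -0.006 -0.03 0.066; 0 -0.04 1.22 1.14 -0.006 -0.031 0.066; 0 0 0 0 0 0 0; 0 0 0 0 0 0 0")

```text
time: 20.55
tool_pos: [0.4349, -0.3401, 0.0624]
tool_rot: [-3.141, 0.219, 0.204]
contact_force: [0.2, 0.0, -4.1]
opening: 0.0218
grip_force: 60.0
```

```bash
python3 meas.py | grep "scene [14]"; python3 tilt.py
```

```text
scene 1 [93, 93, 93, 93, 93, 93, 92, 93, 93, 92, 92, 91, 91, 91, 92, 94, 100, 108, 117, 124, 128, 126, 122, 133, 145, 153, 152, 129, 100, 74, 53, 45, 45, 46, 45, 44, 44, 45, 44, 45, 45, 45, 44, 43, 42]
scene 4 [88, 87, 88, 88, 89, 88, 87, 86, 86, 87, 86, 87, 86, 86, 87, 89, 95, 101, 107, 111, 108, 94, 75, 55, 43, 37, 37, 36, 36, 37, 37, 37, 36, 36, 35, 35, 35, 34, 34, 34, 35, 34, 34, 35, 36]
['scene']
iou0 0.6602040816326531 best 0.8838782412626832 deg 6.000000000000001 (-0.008, -0.008)
-24 0.588 -18 0.633 -12 0.684 -6 0.742 0 0.803 6 0.88 12 0.862 18 0.846 24 0.835 20.95
```

>>> apply_moves(motion="0 0.33 0 1.46 0 0 0; 0 0.33 0 1.46 0 0 0; 0 0.33 0 1.46 0 0 0; 0 0.11 0 0.49 0 0 0; 0 0 0 0 0 0 0")

```text
time: 21.58
tool_pos: [0.4349, -0.3406, 0.0118]
tool_rot: [-3.141, 0.221, 0.203]
contact_force: [-0.7, 0.8, -4.9]
opening: 0.021
grip_force: 60.0
```

>>> apply_moves(motion="0 0.07 0 0.3 0 0 0; 0 0 0 0 0 0 0")

```text
time: 21.82
tool_pos: [0.4352, -0.3408, 0.0095]
tool_rot: [3.141, 0.22, 0.203]
contact_force: [-0.3, 0.3, -5.1]
opening: 0.022
grip_force: 60.0
```

>>> apply_moves(motion="0 0.07 0 0.3 0 0 0; 0 0 0 0 0 0 0")

```text
time: 22.08
tool_pos: [0.435, -0.3406, 0.0061]
tool_rot: [3.141, 0.22, 0.203]
contact_force: [0.3, 1.0, -5.1]
opening: 0.0217
grip_force: 60.0
```

>>> apply_moves(motion="0 0.07 0 0.3 0 0 0; 0 0 0 0 0 0 0")

```text
time: 22.32
tool_pos: [0.435, -0.3406, 0.0029]
tool_rot: [3.141, 0.22, 0.203]
contact_force: [0.6, -0.2, -5.1]
opening: 0.0216
grip_force: 60.0
```

>>> apply_moves(motion="0 0.05 0 0.2 0 0 0; 0 0 0 0 0 0 0")

```text
time: 22.58
tool_pos: [0.4351, -0.3407, 0.001]
tool_rot: [3.141, 0.22, 0.203]
contact_force: [1.0, 0.1, -4.3]
opening: 0.0216
grip_force: 60.0
```

>>> apply_moves(motion="0 0.05 0 0.2 0 0 0; 0 0 0 0 0 0 0")

```text
time: 22.82
tool_pos: [0.4352, -0.3406, -0.0011]
tool_rot: [3.141, 0.22, 0.203]
contact_force: [-0.6, 0.9, -4.5]
opening: 0.0219
grip_force: 60.0
```

>>> apply_moves(motion="0 0.05 0 0.2 0 0 0; 0 0 0 0 0 0 0")

```text
time: 23.08
tool_pos: [0.4352, -0.3406, -0.0032]
tool_rot: [3.141, 0.22, 0.203]
contact_force: [0.8, 0.2, -5.6]
opening: 0.0215
grip_force: 60.0
```

>>> apply_moves(motion="0 0.07 0 0.3 0 0 0; 0 0 0 0 0 0 0")

```text
time: 23.32
tool_pos: [0.4353, -0.3411, -0.0047]
tool_rot: [3.14, 0.22, 0.202]
contact_force: [-2.7, 2.2, 6.7]
opening: 0.0213
grip_force: 60.0
```

>>> apply_moves(motion="0 0.07 0 0.3 0 0 0; 0 0 0 0 0 0 0")

```text
time: 23.58
tool_pos: [0.4345, -0.3416, -0.006]
tool_rot: [3.139, 0.221, 0.202]
contact_force: [-8.8, 2.2, 19.9]
opening: 0.0216
grip_force: 60.0
```

```bash
python3 tilt.py
```

```text
['scene', 'top']
iou0 0.33350676378772115 best 0.46078431372549017 deg 9.0 (-0.008, -0.008)
-24 0.289 -18 0.317 -12 0.341 -6 0.371 0 0.404 6 0.446 12 0.458 18 0.452 24 0.448 23.775
```

The mallet is on the bench. I relieve the pressure slightly and open.

>>> apply_moves(motion="0 -0.05 0 -0.2 0 0 0; 0 0 0 0 0 0 0; 40 0 0 0 0 0 0; 40 0 0 0 0 0 0; 50 0 0 0 0 0 0; 60 0 0 0 0 0 0; 60 0 0 0 0 0 0; 60 0 0 0 0 0 0; 60 0 0 0 0 0 0")

```text
time: 24.9
tool_pos: [0.4354, -0.3407, -0.0071]
tool_rot: [3.141, 0.22, 0.203]
contact_force: [0.3, -0.8, 0.1]
opening: 0.0551
grip_force: 0.0
```

>>> apply_moves(motion="60 -0.49 0 0.11 0 0 0; 60 -0.98 0 0.22 0 0 0; 60 -0.98 0 0.22 0 0 0; 60 -0.98 0 0.22 0 0 0; 60 0 0 0 0 0 0")

```text
time: 25.52
tool_pos: [0.4, -0.348, -0.007]
tool_rot: [3.141, 0.22, 0.202]
contact_force: [-0.0, 0.9, 0.3]
opening: 0.0552
grip_force: 0.0
```

Free on all sides; now straight up (tool −x·0.218, −z·0.976) and check.

>>> apply_moves(motion="60 -0.22 0 -0.98 0 0 0; 60 -0.44 0 -1.95 0 0 0; 60 -0.65 0 -2.93 0 0 0; 60 -0.87 0 -3.9 0 0 0; 60 -0.87 0 -3.9 0 0 0; 60 -0.87 0 -3.9 0 0 0; 60 -3 3 -2 0 0 0; 60 -3 3 -2 0 0 0; 60 -3 3 -2 0 0 0; 60 0 0 0 0 0 0; 60 0 0 0 0 0 0; 60 0 0 0 0 0 0; 60 0 0 0 0 0 0")

```text
time: 27.15
tool_pos: [0.3463, -0.4499, 0.2505]
tool_rot: [-3.141, 0.22, 0.204]
contact_force: [0.7, 0.8, 0.5]
opening: 0.0552
grip_force: 0.0
```

```bash
cat > fin.py <<'E'
from tilt import *
np.set_printoptions(precision=4,suppress=True)
print(robot.observe()["tool_pos"],robot.observe()["contact_force"])
for nm in("top","scene"):
    q=robot.read_camera(nm); im=q["img"].astype(int); m=(im[:,:,0]-im[:,:,2]>60)&(im[:,:,1]-im[:,:,2]>25)
    w=np.zeros_like(m)
    if nm=="top": w[190:280,370:425]=1
    else: w[245:305,190:245]=1
    v,u_=np.nonzero(m&w); print(nm,len(u_),u_.min(),u_.max(),v.min(),v.max())
    X=np.array([atz(q,(a,b),.059) for a,b in zip(u_,v)])[:,:2]; c=X.mean(0); d=np.linalg.svd(X-c)[2][0]; d*=np.sign(d[0]); t=(X-c)@d
    print("mid",c,"yaw",np.arctan2(d[1],d[0]),"ends",c+d*t.min(),c+d*t.max())
    g0=None
    for r in robot.trace("mallet_head",q):
        y,x=np.nonzero(r["pixels"]); h=proj(q,[.51,-.325,.045])
        if np.hypot(x.mean()-h[0],y.mean()-h[1])<50:
            k=(r["pixels"]&~(im[:,:,0]-im[:,:,2]>35)).astype(np.uint8); best=[]
            for hx in np.arange(.49,.531,.003):
                for hy in np.arange(-.345,-.304,.003):
                    for t in np.radians((-12,-6,0,6,12)):
                        G=Ro.from_euler("xyz",[np.pi,0,.203]); s=sil(q,np.array([hx,hy,.045])-G.apply([.067,0,-.044]),G,t); best.append(((s&k).sum()/(s|k).sum(),hx,hy,np.degrees(t)))
            print("head",max(best));
E
python3 fin.py; python3 meas.py | grep "scene [1-4]"
```

```text
[ 0.3463 -0.4499  0.2505] [0.7263 0.844  0.472 ]
top 91 391 398 219 236
mid [ 0.4628 -0.3336] yaw 0.034281491515957524 ends [ 0.4283 -0.3348] [ 0.4862 -0.3328]
head (np.float64(0.8389830508474576), np.float64(0.514), np.float64(-0.32099999999999995), np.float64(6.000000000000001))
head (np.float64(0.0), np.float64(0.529), np.float64(-0.30599999999999994), np.float64(12.000000000000002))
scene 167 218 225 262 286
mid [ 0.4063 -0.3485] yaw 0.21331173223875027 ends [ 0.3471 -0.3613] [ 0.4544 -0.3381]
head (np.float64(0.9344059405940595), np.float64(0.502), np.float64(-0.32699999999999996), np.float64(-12.000000000000002))
scene 1 [93, 93, 93, 94, 93, 93, 93, 93, 92, 92, 92, 91, 91, 91, 92, 95, 100, 108, 118, 124, 127, 125, 122, 133, 146, 153, 152, 129, 99, 73, 52, 46, 46, 45, 43, 44, 45, 45, 45, 44, 43, 43, 43, 43, 42]
scene 2 [92, 91, 90, 91, 90, 91, 90, 91, 90, 89, 90, 89, 89, 88, 89, 92, 97, 105, 114, 121, 124, 123, 124, 139, 156, 158, 152, 127, 95, 68, 52, 44, 43, 44, 45, 45, 43, 44, 44, 42, 42, 43, 43, 41, 41]
scene 3 [90, 90, 89, 89, 88, 88, 89, 88, 89, 90, 89, 87, 88, 89, 90, 92, 98, 105, 113, 117, 115, 102, 83, 61, 50, 45, 44, 46, 46, 46, 44, 43, 43, 43, 43, 43, 42, 42, 42, 43, 42, 41, 41, 41, 40]
scene 4 [89, 88, 87, 87, 87, 87, 87, 86, 86, 87, 86, 85, 85, 85, 86, 88, 95, 102, 108, 113, 108, 94, 75, 55, 42, 37, 37, 39, 37, 35, 35, 35, 36, 36, 36, 35, 34, 35, 34, 34, 33, 33, 34, 33, 34]
```

>>> apply_moves(motion="60 -4 3 -2 0 0 0; 60 -4 3 -2 0 0 0; 60 -4 3 -2 0 0 0; 60 -4 3 -1 0 0 0; 60 0 0 0 0 0 0; 60 0 0 0 0 0 0; 60 0 0 0 0 0 0")

```text
time: 28.42
tool_pos: [0.2329, -0.5957, 0.354]
tool_rot: [-3.141, 0.22, 0.204]
contact_force: [-0.9, -0.3, -0.3]
opening: 0.0552
grip_force: 0.0
```

```bash
python3 fin.py
python3 - <<'E'
from h import *
# original handle pixel extents for comparison
for nm,(a,b,c,d) in {"top":(190,280,370,425),"scene":(245,305,190,245)}.items():
    im=cv2.imread(f"pics/{nm}1.png")[:,:,::-1].astype(int); m=(im[:,:,0]-im[:,:,2]>60)&(im[:,:,1]-im[:,:,2]>25); w=np.zeros_like(m); w[a:b,c:d]=1
    v,u=np.nonzero(m&w); print(nm,len(u),u.min(),u.max(),v.min(),v.max())
E
```

```text
[ 0.2329 -0.5957  0.354 ] [-0.8944 -0.3013 -0.3264]
top 302 391 406 219 262
mid [ 0.4125 -0.3452] yaw 0.2031871174122884 ends [ 0.3393 -0.3602] [ 0.4857 -0.3301]
head (np.float64(0.8064516129032258), np.float64(0.514), np.float64(-0.32399999999999995), np.float64(0.0))
scene 204 217 225 261 286
mid [ 0.4002 -0.3489] yaw 0.1952709288887499 ends [ 0.344 -0.36 ] [ 0.4543 -0.3382]
top 306 391 407 220 263
scene 207 217 226 261 286
```

The mallet now shows the same pixel extents as at the start: handle top (391–406, 219–262), scene (217–225, 261–286). It stands level on its face, both pegs are home and the arm is clear, so I hand in.

```bash
python3 -c "
from cell import robot
print(robot.hand_in())"
```

```text
the job is handed in; nothing more can be done
None
```

I drove both new pegs home with square, brisk blows, stood the mallet back on its face, released it and handed the job in at about 29 s of the 62 s allowed; the hand-in gave no verdict.

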